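# Bead-box balls into their dimples

### The arm

A 6-joint arm with a two-finger parallel gripper is mounted at the origin on the work surface. World frame = base frame: x ahead of the robot, y to its left, z up, the work surface at z = 0. Lengths are in mm, angles in rad, forces in N, time in s.
With the tool pointing down it reaches from about 300 to 775 mm from the base axis. Payload 14.6 kg.
Tool frame: the origin (TCP) lies between the finger pads; the fingertips stand 17 mm ahead of it and the grasp point (between the pads) lies 2 mm behind it (manip.tip_reach is the distance from the TCP to the fingertips, in mm); z points along the fingers, y is the line along which they close (so a half turn about z gives the same grasp; the last joint's range is limited). The gripper opens to 94 mm and grips with 3 to 60 N. Pads are 16 mm wide; open, the fingers measure 119 mm over their backs; the gripper's body (75 mm by 177 mm) begins 78 mm behind the grasp point.
Start: joints at [1.122, 0.3, 1.521, -0, 1.321, -0.067], TCP at [204.922, 510.388, 222.446] pointing down, gripper open.
Joint ranges: [-3.03, 3.03], [-0.79, 2.21], [0.23, 2.52], [-1.04, 4.18], [0, 3.07], [-2.55, 2.55]. Speed limits (rad/s): [2.22, 2.22, 2.57, 3.14, 3.14, 3.14].

### API

Orientations are given as [roll, pitch, yaw] about the fixed x, y, z axes, in that order (R = Rz(yaw) Ry(pitch) Rx(roll)).
In Python, from cell import manip, viewer gives the robot as it stands.
- The arm moves only by the tool apply_moves, never from a script. Its argument "moves" is a list of rows, each a list of 3 entries, a list of its own where there are three numbers: the shift along the tool's x, y, z each as a share of 0.25 m, from -1 to 1, then the turn, a rotation vector about the tool's x, y, z each as a share of pi rad, from -1 to 1, then the closure, from 0 (fully open) to 1 (shut). In form: [[[dx, dy, dz], [wx, wy, wz], grip], ...]. A call has 1 to 12 rows; each row is the pose to reach, as a shift and turn from the pose commanded when the call began, along the tool's axes at that moment, turning the shorter way round; what a row does not reach only later rows make up. A row lasts 1/12 s, in which the tool goes at most 41.7 mm and 7.16 degrees, less where a joint would pass 70% of its speed; a pose out of reach is approached as far as the arm can. A call with a number of a shift or a turn outside -1 to 1 is refused whole. A call with a gripper value outside its range is refused whole. The fingers move at their own pace and stop on an object; "squeeze" is the grip in N (left out, the last holds). Time passes only in rows, so rows that repeat a pose let the fingers close. It gives the time, the measured TCP pose, the force, the opening and the grip force at its end, in the units of the state.
- manip.read_state(): the state, without advancing time (a new reading comes with each control period).
- viewer.camera(name): name is "scene" or "top"; returns the picture (480x640x3 uint8, blue, green, red); there is no depth.
- viewer.camera_info(name): a dict with "camera_matrix" (3x3 intrinsics, pixels), "k1" (the pictures are not rectified: a ray, as slopes to the right and down, at radius r is drawn at 1 + k1 r^2 times it, then the intrinsics apply), "R" (3x3) and "t" (3): a world point X has camera coordinates R X + t. Camera axes: x right, y down, z forward; pixel columns grow to the right and rows downward; lengths in mm; the calibration is good to about 2 mm. A picture is of the moment at which its call begins. camera_info takes no time and is no camera call.
- manip.sign_off(): hands the job in; it is judged then, once.
The state is a dict: "clock": time; "joints": joint angles; "qd": joint speeds; "effort": joint torques, N m; "eef_pos": TCP position; "eef_rot": TCP orientation; "wrist_force": force on the tool from outside, world axes, zero at the start; "moment": the same for the moment, N m; "finger_gap": finger opening in mm; "finger_force": force on a finger pad.
Only numpy, scipy, OpenCV 4.12 (cv2) and the standard library are available. Lean on these libraries where they do the work, as an engineer would, in place of code of your own. Each camera call takes 0.05 s, during which the arm holds its last target. There are 200 camera calls.

### The job

Two plain beech balls lie loose on the rubber top beside the bead box. Set the large ball into the wide dimple and the small ball into the narrow dimple of the box's open flap, so that they stay put. Set them down gently instead of dropping them.

Things in the scene. Friction and masses are not known exactly. Their poses are not given: they have to be found in the camera images.
- large_ball: plain beech ball, 60 mm in diameter, about 80 g, the larger of the two; at the start it lies loose on the black rubber top, which is level and 4 mm above the work surface. Origin at the ball's centre (its axes turn as it rolls).
- small_ball: plain beech ball, 44 mm in diameter, about 32 g; at the start it lies loose on the rubber top. Origin at the ball's centre (its axes turn as it rolls).
- wide_dimple (a point): centre of the wide dimple's mouth: a round recess 41 mm across, 9 mm deep, dark inside, in the level top face (34 mm above the work surface) of the open beech flap, 138 by 240 mm. z up, x towards the hinge and the low bead box (rim flush with the flap), y towards the narrow dimple, 120 mm away. Flap edges 69 mm off in x, 60 mm in -y. The seated large ball's centre is about 22 mm above this point.
- narrow_dimple (a point): centre of the narrow dimple's mouth: a round recess 29 mm across, 9 mm deep, dark inside, in the same flap; axes as for the wide dimple, which lies 120 mm off in -y. Flap edges 69 mm off in x, 60 mm in +y. The seated small ball rests on the recess's rim, its centre about 16 to 17 mm above this point.
Mind the look-alikes: they are no part of the job. Leave any pink or turquoise look-alike of the large_ball alone.

How it is judged:
By the outcome, as a careful person would: the job done as asked, in the order asked, and still so for the second after the job is handed in, with the robot touching nothing.
It also fails if it takes over 59 s, if anything falls off the work surface, if the arm or the gripper's body presses on something with over 40 N, if the wrist force passes 120 N, or if a joint passes its speed limit or range.

## Working session

There is one attempt and no reset: what is moved stays moved. The work goes in short steps, Python scripts to look and compute and a tool call to move; the robot and the scene stay as the last step left them, time stands still between calls to the robot, and variables do not carry over. Pictures are saved under pics/ and viewed, at most 10 in all, crops included, and the job is handed in when it is done.

Besides the shell and the picture viewer there is one more tool, called after "Call:" as name([rows], argument=value, ...), one row to a line, values as JSON. apply_moves: Moves the arm, as the interface text tells. Shift numbers are shares of 0.25 m and turn numbers shares of pi rad, none past 1 either way. Its arguments: {"type":"object","properties":{"moves":{"type":"array"},"squeeze":{"type":"number"}},"required":["moves"]}

```bash
mkdir -p pics
python3 - <<'E'
from cell import manip, viewer
import cv2
for n in("scene","top"):
    cv2.imwrite(f"pics/{n}0.png",viewer.camera(n)); i=viewer.camera_info(n); print(n,i)
s=manip.read_state();print(s['eef_pos'],s['eef_rot'],s['clock'],s['finger_gap'])
E
```

```text
scene {'camera_matrix': array([[548.65029492,   0.        , 317.65538391],
       [  0.        , 548.65029492, 239.12404564],
       [  0.        ,   0.        ,   1.        ]]), 'k1': -0.08883938626420611, 'R': array([[-0.8739187 ,  0.48598449, -0.00922913],
       [ 0.41872853,  0.74306225, -0.52203918],
       [-0.24684512, -0.4600843 , -0.85287157]]), 't': array([ 376.57641028, -118.13361536, 1522.71586633])}
top {'camera_matrix': array([[443.28412731,   0.        , 323.13695949],
       [  0.        , 443.28412731, 242.55988242],
       [  0.        ,   0.        ,   1.        ]]), 'k1': 0.01601267598352852, 'R': array([[ 0.02195765, -0.99949677,  0.02289262],
       [-0.99161501, -0.02468982, -0.12684666],
       [ 0.12734804, -0.01991541, -0.99165813]]), 't': array([-46.78891072, 437.25908596, 846.94095335])}
[204.81814635 510.19237715 221.93916178] [-3.14051825e+00 -8.06057083e-05  2.75982061e+00] 0.1 93.8079265197796
```

View pics/top0.png

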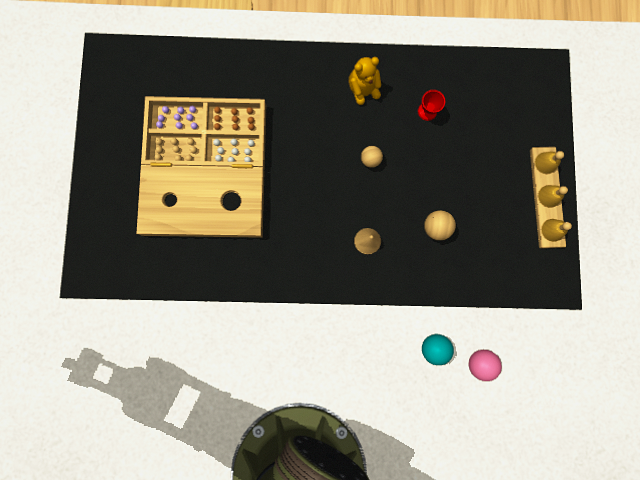

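View pics/scene0.png

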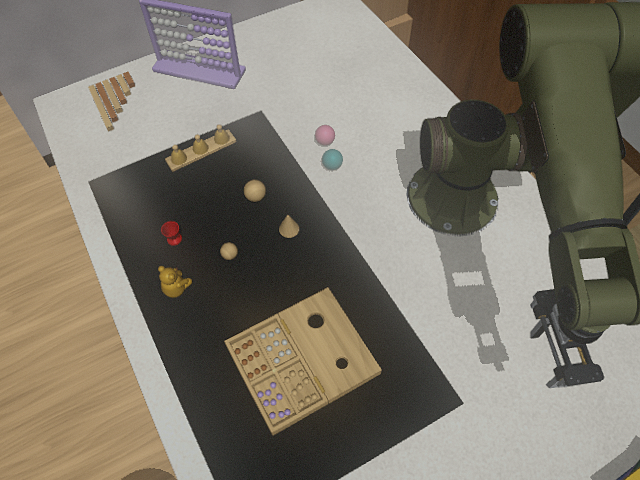

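Top-view candidates:
- (440,225) is a large plain beech ball and (372,156) a smaller plain beech ball. These fit the description.
- (368,241) is a cone, seen at (289,225) in the scene view.
- Turquoise (438,349) and pink (485,365) are look-alikes and get left alone.

The wide dimple is at top (231,200) and the narrow one at (169,200). Next I measure and confirm with one crop.

```bash
cat > h.py <<'E'
import numpy as np, cv2
from cell import manip, viewer
from scipy.optimize import least_squares
def proj(X,n):
    i=viewer.camera_info(n); c=np.atleast_2d(X)@i['R'].T+i['t']; s=c[:,:2]/c[:,2:]
    s=s*(1+i['k1']*(s**2).sum(1,keepdims=True)); K=i['camera_matrix']
    return s*K[0,0]+K[:2,2]
def onplane(uv,n,z):
    return least_squares(lambda p:(proj([p[0],p[1],z],n)[0]-uv),[500,0],x_scale=100).x
def tri(uvs):
    r=least_squares(lambda p:np.r_[tuple(proj(p,n)[0]-uv for n,uv in uvs.items())],[500,0,30],x_scale=100)
    return r.x,np.abs(r.fun).max()
def blob(img,uv,h,dark,thr):
    u,v=uv; g=img[v-h:v+h,u-h:u+h].max(2)
    m=((g<thr) if dark else (g>thr)).astype(np.uint8)
    _,l,s,c=cv2.connectedComponentsWithStats(m,connectivity=4)
    k=l[h,h]; return c[k]+[u-h,v-h], s[k]
E
python3 - <<'E'
from h import *
I={n:cv2.imread(f"pics/{n}0.png") for n in("scene","top")}
P={'L':((440,225),(255,190),26,0,34),'S':((372,156),(229,251),20,0,26),'W':((231,200),(316,320),16,1,34),'N':((169,200),(342,363),12,1,34)}
for k,(t,s,h,d,z) in P.items():
    o={}
    for n,uv in(('top',t),('scene',s)):
        c,st=blob(I[n],uv,h,d,60 if not d else 75); o[n]=c
        print(k,n,c.round(1),st[2:],onplane(c,n,z).round(1))
    x,e=tri(o); print('  tri',x.round(1),round(e,2))
a=cv2.resize(I['top'][130:260,340:480],None,fx=4,fy=4,interpolation=2)
b=cv2.resize(I['top'][150:250,130:270],None,fx=1.6,fy=1.6)
cv2.imwrite('pics/crop.png',a)
E
```

```text
L top [439.4 224.8] [ 32  30 746] [ 478.8 -266.1]
L scene [254.3 189.9] [ 22  23 396] [ 479.5 -268.5]
  tri [ 479.  -266.1   35.7] 0.47
S top [371.2 156.1] [ 22  21 376] [ 618.3 -130.5]
S scene [228.5 250.6] [ 18  18 248] [ 619.7 -132.2]
  tri [ 618.9 -131.    26.1] 0.47
W top [231.  200.9] [ 19  19 263] [515.8 147.3]
W scene [315.3 321. ] [ 16  13 158] [520.4 150.3]
  tri [518.1 148.3  26.7] 0.49
N top [170.  199.7] [ 13  13 122] [514.9 266.5]
N scene [341.3 363.2] [12 11 94] [519.1 269.9]
  tri [517.  268.4  27. ] 0.4
```

View pics/crop.png

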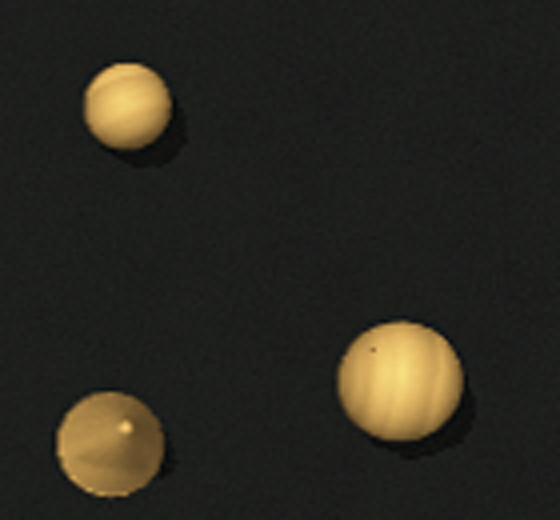

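The crop shows plain wood grain on both the small ball (upper left) and the large ball (right). The object at lower left is the cone, with its tip visible. I start moving, turning the gripper to yaw pi so tool x = -X, y = +Y, z = -Z. In the same turn I crop the dimples.

Call:
apply_moves([
  [[-0.1,-0.06,0],[0,0,-0.02],0],
  [[-0.22,-0.13,0],[0,0,-0.04],0],
  [[-0.35,-0.21,0],[0,0,-0.06],0],
  [[-0.48,-0.29,0],[0,0,-0.08],0],
  [[-0.6,-0.36,0],[0,0,-0.1],0],
  [[-0.71,-0.43,0],[0,0,-0.1215],0],
  [[-0.8,-0.48,0],[0,0,-0.1215],0],
  [[-0.854,-0.519,0],[0,0,-0.1215],0],
  [[-0.854,-0.519,0],[0,0,-0.1215],0],
])

```text
clock: 0.85
eef_pos: [356.0, 308.4, 222.3]
eef_rot: [-3.141, -0.0, 3.139]
wrist_force: [0.7, 0.9, -0.6]
finger_gap: 94.1
finger_force: 0.0
```

Run:
```python
from h import *
a=cv2.imread('pics/top0.png')[170:230,140:270]; b=cv2.imread('pics/scene0.png')[295:385,290:370]
a=cv2.resize(a,None,fx=6,fy=6,interpolation=0)[:,:]; b=cv2.resize(b,None,fx=2.5,fy=2.5,interpolation=0)
o=np.zeros((a.shape[0]+b.shape[0],780,3),np.uint8); o[:360,:780]=a; o[360:,:b.shape[1]]=b
cv2.imwrite('pics/dim.png',o)
```

```text
(no output)
```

View pics/dim.png

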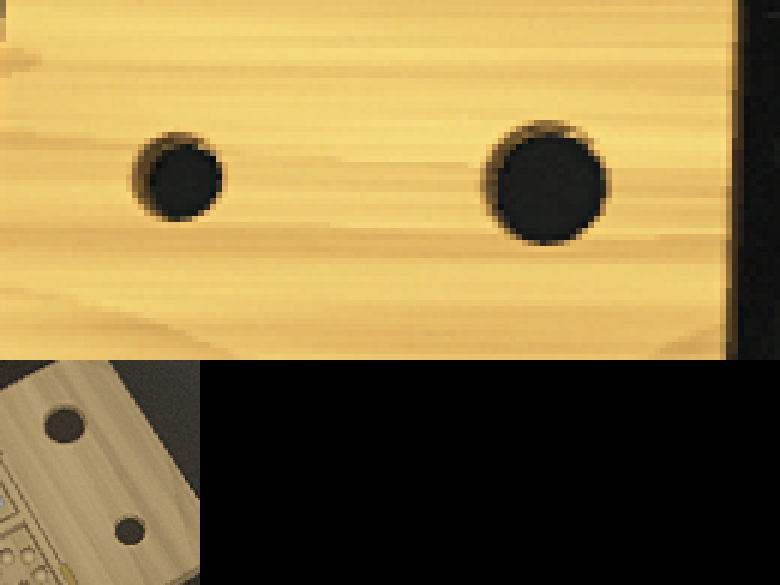

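The top crop shows each mouth including its lit wall sliver. The wide dimple centre is at about (230.6,200.0) and the narrow one at about (169.2,198.8). At z=34 that gives wide ≈ (518,149) and narrow ≈ (517,268.5). On to the large ball at (479,-266.5).

Call:
apply_moves([
  [[-0.02,-0.08,0],[0,0,0],0],
  [[-0.05,-0.2,0],[0,0,0],0],
  [[-0.09,-0.35,0],[0,0,0],0],
  [[-0.13,-0.5,0],[0,0,0],0],
  [[-0.16,-0.65,0],[0,0,0],0],
  [[-0.2,-0.8,0],[0,0,0],0],
  [[-0.23,-0.9,0],[0,0,0],0],
  [[-0.25,-1,0],[0,0,0],0],
])

```text
clock: 1.52
eef_pos: [417.4, 59.4, 222.5]
eef_rot: [3.141, 0.0, 3.141]
wrist_force: [0.7, 0.2, 0.2]
finger_gap: 94.3
finger_force: 0.0
```

Call:
apply_moves([
  [[-0.04,-0.15,0],[0,0,0],0],
  [[-0.08,-0.3,0],[0,0,0],0],
  [[-0.12,-0.45,0],[0,0,0],0],
  [[-0.15,-0.6,0],[0,0,0],0],
  [[-0.19,-0.75,0],[0,0,0],0],
  [[-0.22,-0.9,0],[0,0,0],0],
  [[-0.245,-0.97,0],[0,0,0],0],
  [[-0.245,-1,0],[0,0,0],0],
  [[-0.245,-1,0],[0,0,0],0],
])

```text
clock: 2.27
eef_pos: [478.4, -189.9, 221.9]
eef_rot: [3.141, -0.001, 3.14]
wrist_force: [-0.5, 0.8, 0.3]
finger_gap: 94.1
finger_force: 0.0
```

Call:
apply_moves([
  [[0,-0.1,0],[0,0,0],0],
  [[0,-0.2,0],[0,0,0],0],
  [[0,-0.28,0],[0,0,0],0],
  [[-0.003,-0.306,0],[0,0,0],0],
  [[-0.003,-0.306,0.1],[0,0,0],0],
  [[-0.003,-0.306,0.24],[0,0,0],0],
  [[-0.003,-0.306,0.38],[0,0,0],0],
  [[-0.003,-0.306,0.52],[0,0,0],0],
  [[-0.003,-0.306,0.62],[0,0,0],0],
  [[-0.003,-0.306,0.7],[0,0,0],0],
  [[-0.003,-0.306,0.736],[0,0,0],0],
  [[-0.003,-0.306,0.736],[0,0,0],0],
])

```text
clock: 3.27
eef_pos: [478.7, -264.2, 37.0]
eef_rot: [3.14, -0.003, -3.141]
wrist_force: [-0.2, 0.2, 0.0]
finger_gap: 94.1
finger_force: 0.0
```

Call:
apply_moves([
  [[0,0,0],[0,0,0],0.2],
  [[0,0,0],[0,0,0],0.3],
  [[0,0,0],[0,0,0],0.34],
  [[0,0,0],[0,0,0],0.38],
  [[0,0,0],[0,0,0],0.42],
  [[0,0,0],[0,0,0],0.46],
  [[0,0,0],[0,0,0],0.5],
  [[0,0,0],[0,0,0],0.5],
  [[0,0,0],[0,0,0],0.5],
], squeeze=10)

```text
clock: 4.02
eef_pos: [479.3, -266.2, 38.8]
eef_rot: [-3.141, 0.001, 3.141]
wrist_force: [-0.1, -0.1, 4.9]
finger_gap: 59.3
finger_force: 10.0
```

Call:
apply_moves([
  [[0,0,-0.03],[0,0,0],0.5],
  [[0,0,-0.08],[0,0,0],0.5],
  [[0,0,-0.15],[0,0,0],0.5],
  [[0,0,-0.24],[0,0,0],0.5],
  [[0,0,-0.33],[0,0,0],0.5],
  [[0,0,-0.41],[0,0,0],0.5],
  [[0,0,-0.46],[0,0,0],0.5],
  [[0,0,-0.48],[0,0,0],0.5],
])

```text
clock: 4.68
eef_pos: [479.7, -266.4, 161.5]
eef_rot: [-3.14, 0.003, 3.142]
wrist_force: [0.1, 0.5, -1.2]
finger_gap: 59.3
finger_force: 10.0
```

Call:
apply_moves([
  [[0,0.03,0],[0,0,0],0.5],
  [[-0.01,0.09,0],[0,0,0],0.5],
  [[-0.02,0.18,0],[0,0,0],0.5],
  [[-0.03,0.28,0],[0,0,0],0.5],
  [[-0.04,0.39,0],[0,0,0],0.5],
  [[-0.05,0.5,0],[0,0,0],0.5],
  [[-0.06,0.61,0],[0,0,0],0.5],
  [[-0.065,0.72,0],[0,0,0],0.5],
  [[-0.07,0.81,0],[0,0,0],0.5],
  [[-0.075,0.9,0],[0,0,0],0.5],
  [[-0.08,0.97,0],[0,0,0],0.5],
  [[-0.08,1,0],[0,0,0],0.5],
])

```text
clock: 5.68
eef_pos: [498.5, -13.8, 157.6]
eef_rot: [3.141, -0.002, -3.14]
wrist_force: [0.2, -0.8, -1.2]
finger_gap: 59.6
finger_force: 10.0
```

Call:
apply_moves([
  [[-0.01,0.05,0],[0,0,0],0.5],
  [[-0.02,0.13,0],[0,0,0],0.5],
  [[-0.03,0.23,0],[0,0,0],0.5],
  [[-0.04,0.33,0],[0,0,0],0.5],
  [[-0.055,0.43,0],[0,0,0],0.5],
  [[-0.07,0.52,0],[0,0,0],0.5],
  [[-0.078,0.6,0],[0,0,0],0.5],
  [[-0.078,0.64,0],[0,0,0],0.5],
  [[-0.078,0.661,0],[0,0,0],0.5],
  [[-0.078,0.661,0],[0,0,0],0.5],
])

```text
clock: 6.52
eef_pos: [518.4, 149.3, 158.0]
eef_rot: [-3.141, -0.001, -3.141]
wrist_force: [0.2, 0.1, -0.2]
finger_gap: 59.6
finger_force: 10.0
```

Run:
```python
from h import *
I={n:viewer.camera(n) for n in("scene","top")}
s=manip.read_state();p=s['eef_pos'];print(p,s['finger_gap'],s['finger_force'],s['wrist_force'])
o=np.zeros((400,800,3),np.uint8)
for k,n in enumerate(I):
    u,v=proj(p,n)[0].astype(int);print(n,u,v)
    a=I[n][max(v-50,0):v+50,max(u-50,0):u+50];o[:,400*k:400*k+400]=cv2.resize(a,(400,400))
cv2.imwrite('pics/carry.png',o)
```

```text
[518.56442817 148.35238323 158.27352565] 58.924093524887624 9.999929666519165 [-1.02450194 -0.43805376 -0.83638334]
scene 314 297
top 217 183
```

View pics/carry.png

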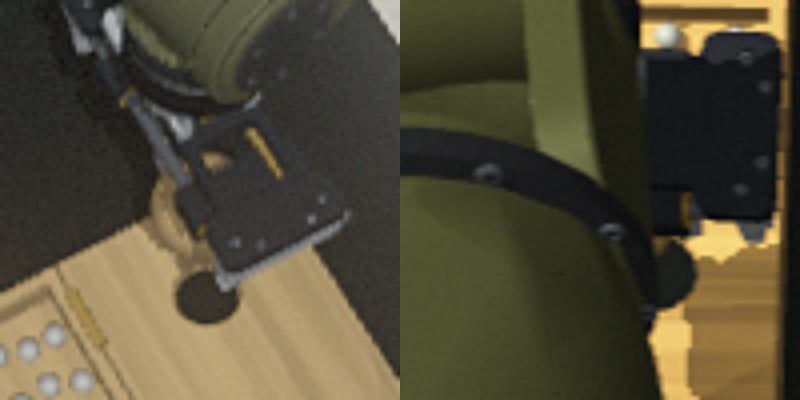

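The ball is held over the flap with the wide dimple just below it: dark disc at scene crop (207,298). I lower it to just above the seat, then creep while watching the force.

Call:
apply_moves([
  [[0,0,0.03],[0,0,0],0.5],
  [[0,0,0.09],[0,0,0],0.5],
  [[0,0,0.16],[0,0,0],0.5],
  [[0,0,0.23],[0,0,0],0.5],
  [[0,0,0.29],[0,0,0],0.5],
  [[0,0,0.33],[0,0,0],0.5],
  [[0,0,0.36],[0,0,0],0.5],
  [[0,0,0.372],[0,0,0],0.5],
  [[0,0,0.372],[0,0,0],0.5],
  [[0,0,0.372],[0,0,0],0.5],
])

```text
clock: 7.45
eef_pos: [519.0, 149.1, 65.9]
eef_rot: [3.141, 0.001, 3.141]
wrist_force: [0.9, 0.1, -0.4]
finger_gap: 59.4
finger_force: 10.0
```

Call:
apply_moves([
  [[0,0,0.004],[0,0,0],0.5],
  [[0,0,0.008],[0,0,0],0.5],
  [[0,0,0.008],[0,0,0],0.5],
  [[0,0,0.012],[0,0,0],0.5],
  [[0,0,0.012],[0,0,0],0.5],
  [[0,0,0.012],[0,0,0],0.5],
])

```text
clock: 7.95
eef_pos: [518.7, 149.2, 62.5]
eef_rot: [3.142, 0.0, 3.142]
wrist_force: [-0.4, 1.5, 0.3]
finger_gap: 59.5
finger_force: 10.0
```

Call:
apply_moves([
  [[0,0,0.004],[0,0,0],0.5],
  [[0,0,0.004],[0,0,0],0.5],
  [[0,0,0.004],[0,0,0],0.5],
])

```text
clock: 8.2
eef_pos: [518.7, 149.2, 61.4]
eef_rot: [-3.142, -0.0, 3.142]
wrist_force: [0.0, 0.4, -1.8]
finger_gap: 59.5
finger_force: 10.0
```

Call:
apply_moves([
  [[0,0,0.004],[0,0,0],0.5],
  [[0,0,0.004],[0,0,0],0.5],
  [[0,0,0.004],[0,0,0],0.5],
])

```text
clock: 8.45
eef_pos: [518.8, 149.2, 60.6]
eef_rot: [-3.142, 0.0, 3.142]
wrist_force: [-1.2, -0.8, 3.5]
finger_gap: 59.7
finger_force: 10.0
```

Call:
apply_moves([
  [[0,0,0.003],[0,0,0],0.5],
  [[0,0,0.003],[0,0,0],0.5],
  [[0,0,0.003],[0,0,0],0.5],
])

```text
clock: 8.7
eef_pos: [518.9, 149.1, 60.2]
eef_rot: [-3.142, 0.001, 3.142]
wrist_force: [-3.5, -1.9, 8.0]
finger_gap: 59.3
finger_force: 10.0
```

Contact. The -x, -y force means the ball sits a little too far towards +x, +y, so I ease it back before opening slowly.

Call:
apply_moves([
  [[0.003,-0.002,0],[0,0,0],0.5],
  [[0.006,-0.003,0],[0,0,0],0.5],
  [[0.006,-0.003,0],[0,0,0],0.5],
  [[0.006,-0.003,0],[0,0,0],0.5],
])

```text
clock: 9.03
eef_pos: [518.1, 148.8, 60.3]
eef_rot: [3.141, 0.003, 3.141]
wrist_force: [3.3, 2.3, 3.4]
finger_gap: 59.5
finger_force: 10.0
```

Call:
apply_moves([
  [[-0.003,0.002,0.001],[0,0,0],0.5],
  [[-0.003,0.002,0.001],[0,0,0],0.5],
  [[-0.003,0.002,0.001],[0,0,0],0.36],
  [[-0.003,0.002,0.001],[0,0,0],0.35],
  [[-0.003,0.002,0.001],[0,0,0],0.34],
  [[-0.003,0.002,0.001],[0,0,0],0.32],
  [[-0.003,0.002,0.001],[0,0,0],0.28],
  [[-0.003,0.002,0.001],[0,0,0],0.2],
  [[-0.003,0.002,0.001],[0,0,0],0.1],
  [[-0.003,0.002,0.001],[0,0,0],0],
  [[-0.003,0.002,0.001],[0,0,0],0],
  [[-0.003,0.002,0.001],[0,0,0],0],
], squeeze=5)

```text
clock: 10.03
eef_pos: [517.9, 148.9, 59.5]
eef_rot: [-3.142, -0.0, 3.141]
wrist_force: [0.6, -0.7, 0.8]
finger_gap: 93.6
finger_force: 0.0
```

Call:
apply_moves([
  [[0,0,-0.03],[0,0,0],0],
  [[0,0,-0.1],[0,0,0],0],
  [[0,0,-0.2],[0,0,0],0],
  [[0,0,-0.3],[0,0,0],0],
  [[0,0,-0.4],[0,0,0],0],
  [[0,0,-0.5],[0,0,0],0],
  [[0,0,-0.58],[0,0,0],0],
  [[0,0,-0.6],[0,0,0],0],
])

```text
clock: 10.7
eef_pos: [518.9, 149.1, 213.4]
eef_rot: [3.14, 0.005, 3.142]
wrist_force: [0.4, -0.2, 1.0]
finger_gap: 93.8
finger_force: 0.0
```

Call:
apply_moves([
  [[-0.02,-0.08,0],[0,0,0],0],
  [[-0.07,-0.2,0],[0,0,0],0],
  [[-0.12,-0.35,0],[0,0,0],0],
  [[-0.18,-0.5,0],[0,0,0],0],
  [[-0.25,-0.65,0],[0,0,0],0],
  [[-0.32,-0.8,0],[0,0,0],0],
  [[-0.37,-0.92,0],[0,0,0],0],
  [[-0.4,-0.98,0],[0,0,0],0],
  [[-0.4,-1,0],[0,0,0],0],
  [[-0.4,-1,0],[0,0,0],0],
])

```text
clock: 11.53
eef_pos: [617.5, -101.8, 208.5]
eef_rot: [3.141, -0.001, 3.14]
wrist_force: [-0.6, 0.1, 0.2]
finger_gap: 94.1
finger_force: 0.0
```

Run:
```python
from h import *
I={n:viewer.camera(n) for n in("scene","top")}
s=manip.read_state();print(s['eef_pos'])
for n in I: cv2.imwrite(f'pics/{n}1.png',I[n])
a=cv2.resize(I['top'][90:250,130:290],(400,400)); b=cv2.resize(I['scene'][220:420,200:400],(400,400))
cv2.imwrite('pics/after1.png',np.hstack([a,b]))
c,st=blob(I['scene'],(228,251),20,0,60);print('S scene',c,onplane(c,'scene',26))
```

```text
[ 617.46098853 -100.02062534  209.19324996]
S scene [229.41477273 246.21306818] [ 612.14832928 -143.04128267]
```

View pics/after1.png

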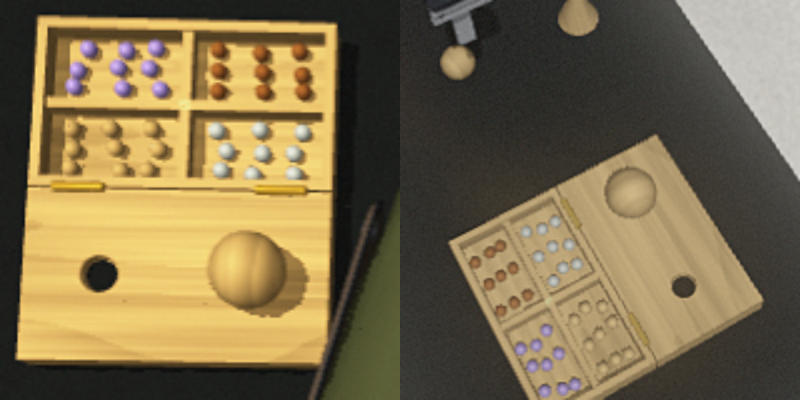

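The large ball is seated in the wide dimple: top crop (247,270), scene crop (630,192). The small ball is still in its place at scene (228.5,251). Next the small ball at (619,-131).

Call:
apply_moves([
  [[-0.002,-0.05,0],[0,0,0],0],
  [[-0.002,-0.1,0],[0,0,0],0],
  [[-0.002,-0.12,0.05],[0,0,0],0],
  [[-0.002,-0.12,0.14],[0,0,0],0],
  [[-0.002,-0.12,0.26],[0,0,0],0],
  [[-0.002,-0.12,0.38],[0,0,0],0],
  [[-0.002,-0.12,0.5],[0,0,0],0],
  [[-0.002,-0.12,0.6],[0,0,0],0],
  [[-0.002,-0.12,0.68],[0,0,0],0],
  [[-0.002,-0.12,0.712],[0,0,0],0],
  [[-0.002,-0.12,0.712],[0,0,0],0.2],
  [[-0.002,-0.12,0.712],[0,0,0],0.4],
])

```text
clock: 12.63
eef_pos: [618.6, -131.3, 31.9]
eef_rot: [-3.141, 0.0, 3.141]
wrist_force: [-0.2, 0.2, 0.4]
finger_gap: 84.0
finger_force: 0.0
```

Call:
apply_moves([
  [[0,0,0],[0,0,0],0.46],
  [[0,0,0],[0,0,0],0.49],
  [[0,0,0],[0,0,0],0.52],
  [[0,0,0],[0,0,0],0.55],
  [[0,0,0],[0,0,0],0.58],
  [[0,0,0],[0,0,0],0.62],
  [[0,0,0],[0,0,0],0.66],
  [[0,0,0],[0,0,0],0.66],
  [[0,0,0],[0,0,0],0.66],
], squeeze=7)

```text
clock: 13.38
eef_pos: [618.5, -131.1, 31.6]
eef_rot: [-3.142, 0.0, 3.142]
wrist_force: [-0.6, 0.9, 2.2]
finger_gap: 43.4
finger_force: 7.0
```

Call:
apply_moves([
  [[0,0,-0.03],[0,0,0],0.66],
  [[0,0,-0.08],[0,0,0],0.66],
  [[0,0,-0.15],[0,0,0],0.66],
  [[0,0,-0.24],[0,0,0],0.66],
  [[0,0,-0.33],[0,0,0],0.66],
  [[0,0,-0.42],[0,0,0],0.66],
  [[0,0,-0.5],[0,0,0],0.66],
  [[0,0,-0.54],[0,0,0],0.66],
  [[0,0,-0.56],[0,0,0],0.66],
])

```text
clock: 14.13
eef_pos: [618.9, -131.2, 173.9]
eef_rot: [-3.141, 0.003, 3.142]
wrist_force: [-0.1, 0.2, -0.7]
finger_gap: 43.5
finger_force: 7.0
```

Call:
apply_moves([
  [[0.01,0.03,0],[0,0,0],0.66],
  [[0.02,0.09,0],[0,0,0],0.66],
  [[0.04,0.18,0],[0,0,0],0.66],
  [[0.07,0.28,0],[0,0,0],0.66],
  [[0.1,0.39,0],[0,0,0],0.66],
  [[0.13,0.5,0],[0,0,0],0.66],
  [[0.16,0.61,0],[0,0,0],0.66],
  [[0.18,0.72,0],[0,0,0],0.66],
  [[0.2,0.81,0],[0,0,0],0.66],
  [[0.22,0.9,0],[0,0,0],0.66],
  [[0.24,0.97,0],[0,0,0],0.66],
  [[0.24,1,0],[0,0,0],0.66],
])

```text
clock: 15.13
eef_pos: [556.6, 121.8, 170.2]
eef_rot: [3.142, -0.002, -3.139]
wrist_force: [-0.1, -0.1, 0.4]
finger_gap: 43.3
finger_force: 7.0
```

Call:
apply_moves([
  [[0.01,0.05,0],[0,0,0],0.66],
  [[0.03,0.12,0],[0,0,0],0.66],
  [[0.06,0.21,0],[0,0,0],0.66],
  [[0.09,0.3,0],[0,0,0],0.66],
  [[0.12,0.39,0],[0,0,0],0.66],
  [[0.15,0.48,0],[0,0,0],0.66],
  [[0.167,0.55,0],[0,0,0],0.66],
  [[0.167,0.59,0],[0,0,0],0.66],
  [[0.167,0.6,0],[0,0,0],0.66],
  [[0.167,0.6,0],[0,0,0],0.66],
])

```text
clock: 15.97
eef_pos: [516.8, 268.9, 171.0]
eef_rot: [-3.141, -0.001, -3.141]
wrist_force: [0.7, -1.3, -0.6]
finger_gap: 43.5
finger_force: 7.0
```

Call:
apply_moves([
  [[0,0,0.03],[0,0,0],0.66],
  [[0,0,0.09],[0,0,0],0.66],
  [[0,0,0.17],[0,0,0],0.66],
  [[0,0,0.25],[0,0,0],0.66],
  [[0,0,0.33],[0,0,0],0.66],
  [[0,0,0.39],[0,0,0],0.66],
  [[0,0,0.43],[0,0,0],0.66],
  [[0,0,0.444],[0,0,0],0.66],
  [[0,0,0.444],[0,0,0],0.66],
  [[0,0,0.444],[0,0,0],0.66],
])

```text
clock: 16.8
eef_pos: [517.1, 268.8, 61.1]
eef_rot: [3.141, 0.001, 3.141]
wrist_force: [0.1, -0.2, -0.8]
finger_gap: 43.2
finger_force: 7.0
```

Call:
apply_moves([
  [[0,0,0.004],[0,0,0],0.66],
  [[0,0,0.008],[0,0,0],0.66],
  [[0,0,0.012],[0,0,0],0.66],
  [[0,0,0.012],[0,0,0],0.66],
  [[0,0,0.012],[0,0,0],0.66],
])

```text
clock: 17.22
eef_pos: [516.7, 269.0, 57.6]
eef_rot: [3.142, 0.0, -3.142]
wrist_force: [-0.5, -0.5, -0.2]
finger_gap: 43.8
finger_force: 7.0
```

Call:
apply_moves([
  [[0,0,0.003],[0,0,0],0.66],
  [[0,0,0.003],[0,0,0],0.66],
  [[0,0,0.003],[0,0,0],0.66],
])

```text
clock: 17.47
eef_pos: [516.7, 268.9, 56.7]
eef_rot: [-3.142, -0.0, 3.142]
wrist_force: [-0.7, -0.0, -0.6]
finger_gap: 43.2
finger_force: 7.0
```

Call:
apply_moves([
  [[0,0,0.003],[0,0,0],0.66],
  [[0,0,0.003],[0,0,0],0.66],
  [[0,0,0.003],[0,0,0],0.66],
])

```text
clock: 17.72
eef_pos: [516.7, 268.9, 56.0]
eef_rot: [3.142, 0.0, 3.141]
wrist_force: [0.3, -0.3, 0.7]
finger_gap: 43.6
finger_force: 7.0
```

Call:
apply_moves([
  [[0,0,0.002],[0,0,0],0.66],
  [[0,0,0.002],[0,0,0],0.66],
  [[0,0,0.002],[0,0,0],0.66],
])

```text
clock: 17.97
eef_pos: [516.8, 269.0, 55.8]
eef_rot: [3.141, 0.0, 3.142]
wrist_force: [-0.5, -0.4, 4.4]
finger_gap: 43.8
finger_force: 7.0
```

Contact at the expected height with no side force. I open slowly and retreat.

Call:
apply_moves([
  [[0,0,0],[0,0,0],0.535],
  [[0,0,0],[0,0,0],0.525],
  [[0,0,0],[0,0,0],0.51],
  [[0,0,0],[0,0,0],0.49],
  [[0,0,0],[0,0,0],0.45],
  [[0,0,0],[0,0,0],0.35],
  [[0,0,0],[0,0,0],0.2],
  [[0,0,0],[0,0,0],0.1],
  [[0,0,0],[0,0,0],0.1],
  [[0,0,0],[0,0,0],0.1],
], squeeze=4)

```text
clock: 18.8
eef_pos: [516.7, 268.9, 55.4]
eef_rot: [3.142, 0.0, 3.141]
wrist_force: [-0.8, 0.6, -0.0]
finger_gap: 81.7
finger_force: 0.0
```

Call:
apply_moves([
  [[0,0,-0.03],[0,0,0],0.1],
  [[0,0,-0.1],[0,0,0],0.1],
  [[0,0,-0.2],[0,0,0],0.1],
  [[0,0,-0.3],[0,0,0],0.1],
  [[0,0,-0.4],[0,0,0],0.1],
  [[0,0,-0.5],[0,0,0],0.1],
  [[0,0,-0.58],[0,0,0],0.1],
  [[0,0,-0.6],[0,0,0],0.1],
])

```text
clock: 19.47
eef_pos: [517.6, 269.3, 209.6]
eef_rot: [3.139, 0.005, 3.142]
wrist_force: [0.8, 0.1, 1.4]
finger_gap: 84.5
finger_force: 0.0
```

Call:
apply_moves([
  [[0.05,0.08,0],[0,0,0],0.1],
  [[0.12,0.2,0],[0,0,0],0.1],
  [[0.2,0.35,0],[0,0,0],0.1],
  [[0.3,0.5,0],[0,0,0],0.1],
  [[0.4,0.65,0],[0,0,0],0.1],
  [[0.5,0.8,0],[0,0,0],0.1],
  [[0.55,0.92,0],[0,0,0],0.1],
  [[0.6,0.98,0],[0,0,0],0.1],
  [[0.6,1,0],[0,0,0],0.1],
  [[0.6,1,0],[0,0,0],0.1],
])

```text
clock: 20.3
eef_pos: [366.0, 519.6, 204.4]
eef_rot: [-3.141, -0.001, -3.14]
wrist_force: [0.9, -1.0, -0.3]
finger_gap: 84.6
finger_force: 0.0
```

Run:
```python
from h import *
I={n:viewer.camera(n) for n in("scene","top")}
s=manip.read_state();print(s['eef_pos'],s['qd'].round(3) if hasattr(s['qd'],'round') else s['qd'])
a=cv2.resize(I['top'][90:250,130:290],(400,400)); b=cv2.resize(I['scene'][220:420,200:400],(400,400))
cv2.imwrite('pics/after2.png',np.hstack([a,b]))
```

```text
[367.39527202 518.02965813 204.94519879] [-0.019 -0.012  0.004 -0.001  0.002  0.005]
```

View pics/after2.png

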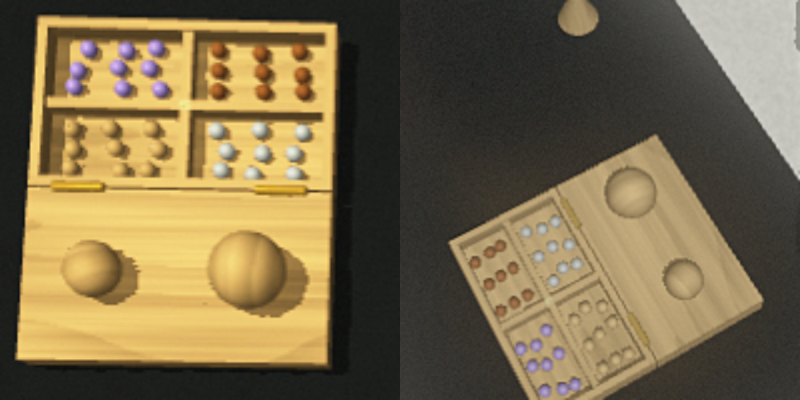

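Both balls are seated: small at top crop (91,268), large at (247,270). The robot is clear of everything, so I hand the job in.

```bash
python3 -c "
from cell import manip
print(manip.sign_off())"
```

```text
the job is handed in; nothing more can be done
None
```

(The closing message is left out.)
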